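# Withdraw the red setting gauge through the slot of its guard

### The job

Take the setting gauge with the red grip out of its guard box: its long foot is caught under the yellow cover, so turn the gauge on the spot until the foot lines up with the slot, then lift it straight up and out. Set it down upright on the middle of the dark granite plate, lowering it all the way before letting go, and leave the gauge with the blue grip as it stands.

Things in the scene. Friction and masses are not known exactly. Their poses are not given: they have to be found in the camera images.
- gauge_red: gauge with red grip, loose, 0.16 kg, 90 high, upright in guard_a. Origin: centre of foot's underside; z up, x along the foot. Foot 64 (x) x 24 (y) x 12 high; above it a stem, diameter 16, and a collar, diameter 24, to height 50; red wing grip 40 (x) x 14 (y), height 50 to 90: grip across the 14 from above. At the start the foot is 50 to 90 degrees out of line with the slot, to either side
- guard_a: grey box with yellow cover, fixed, holding gauge_red; 108 x 108 x 42. Origin: centre of underside; z up. Inside 96 x 96, floor 4 thick (the gauge stands on it); cover from height 36 to 42, with one centred slot, 84 along x, 38 along y: the foot passes only when lying along x (to about 12 degrees), either way round. An identical guard holds the blue gauge
- plate: dark granite plate, fixed, 110 x 110 mm, top 24 mm above its origin, which is the centre of its underside on the desk; z up. A computer monitor stands on the right half of the desk (all of it right of y = -0.25, in x from 0.60, up to 0.5 m high): keep clear of it on the way
- gauge_blue: the same gauge with a blue grip, standing in the other guard box; to be left alone. Origin and axes as gauge_red
Not all that is in view belongs to the job. Leave any green or purple look-alike of the gauge_red alone.

How it is judged:
By the outcome, as a careful person would: the job done as asked, in the order asked, and still so for the second after the job is handed in, with the robot touching nothing.
It also fails if it takes over 45 s, if anything falls off the work surface, if the arm or the gripper's body presses on something with over 40 N, if the wrist force passes 120 N, or if a joint passes its speed limit or range.

### The arm

A 7-joint arm with a two-finger parallel gripper is mounted at the origin on a cart in front of the work surface, level with it; the furniture and walls round the work are solid. World frame = base frame: x ahead of the robot, y to its left, z up, the work surface at z = 0. Lengths are in mm, angles in rad, forces in N, time in s.
With the tool pointing down it reaches from about 400 to 900 mm from the base axis. Payload 5.6 kg.
Tool frame: the origin (TCP) lies midway between the tips of the shut fingers; the grasp point (between the pads) lies 19 mm behind it; z points along the fingers, x is the direction in which the jaws open and shut, and the axes are right-handed (so a half turn about z gives the same grasp; the last joint's range is limited). The gripper opens to 92 mm and grips with 3 to 60 N. Pads are 20 mm wide; open, the fingers measure 128 mm over their backs; the gripper's body (75 mm by 189 mm) begins 69 mm behind the grasp point.
Start: joints at [1.082, 0.468, -0.012, 1.603, 0.006, 1.071, -0.056], TCP at [280.228, -586.499, 214.592] pointing down, gripper open.
Joint ranges: [-2.53, 2.53], [-0.31, 2.02], [-1.57, 1.55], [0.28, 2.44], [-1.29, 4.43], [0.15, 1.84], [-2.92, 2.92]. Speed limits (rad/s): [2.57, 2.57, 3.14, 3.14, 3.14, 3.14, 3.14].

### API

Orientations are given as a unit quaternion [w, x, y, z].
In Python, from workcell import arm gives the robot as it stands. The module is installed in compiled form; this text tells all that it offers.
- The arm moves only by the tool send_rows, never from a script. Its arguments are lists of equal length, an entry for each row: "claw": the gripper command: -1 is shut, 1 is fully open, values between are in proportion; "linear": the shift along the tool's x, y, z in cm, a list of three; "rot": the turn, a rotation vector about the tool's x, y, z in rad, a list of three. A call has 1 to 12 rows; each row shifts and turns the pose as measured when the row begins, along the tool's axes as they then stand; what a row does not reach is not made up. A row lasts 1/10 s, in which the tool goes at most 50 mm and 8.59 degrees, less where a joint would pass 70% of its speed; a pose out of reach is approached as far as the arm can. A call is refused whole if a number of a shift passes 5 or a number of a turn 0.15, either way. A call with a gripper value outside its range is refused whole. The fingers move at their own pace and stop on an object; the grip force is fixed at half the most. Time passes only in rows, so rows that do not move let the fingers close. It gives the time, the measured TCP pose, the force and the opening at its end, in the units of the state.
- arm.get_obs(): the state, without advancing time (a new reading comes with each control period).
- arm.grab_frame(name): name is "scene" or "top" or "wrist"; returns a dict with "pixels" (384x512x3 uint8, red, green, blue), "mtx" (3x3 intrinsics, pixels), "camera_from_world" (4x4, takes a point from world to camera coordinates). Camera axes: x right, y down, z forward; pixel columns grow to the right and rows downward; lengths in mm; the calibration is good to about 2 mm. A picture is of the moment at which its call begins. There is no depth.
- arm.finish_job(): hands the job in, once; it reports no verdict.
Trained networks look in the newest picture that a camera, given by its name, has taken for a name from the list of things; names that differ only in an ending like _2 or _b are one class to them, and where a whole thing is asked for, a point or a joint stands for the part that bears it (a point fixed in the world has none). Each returns a list of dicts, best first, with "p" (0 to 1); they miss things now and then, are a little off and sometimes report something else, mostly with a low value. They report only what shows in the picture. A call takes as long as a camera call. They do not tell look-alikes from the thing itself.
- arm.regions_of(camera, label): "region" (384x512 bool, what is visible of it).
- arm.landmark_of(camera, label): "xyz" ([x, y, z] in mm, in the coordinates of the camera as it stood for that picture, good to about 4 mm: a listed point, or the origin of a listed thing).
The state is a dict: "time_s": time; "q": joint angles; "qvel": joint speeds; "tau": joint torques, N m; "tool_pos": TCP position; "tcp_rot": TCP orientation; "force": force on the tool from outside, world axes, zero at the start; "torque": the same for the moment, N m; "grip_width": opening from 0.0 (shut) to 1.0 (fully open).
Only numpy, scipy, OpenCV 4.12 (cv2) and the standard library are available. Lean on these libraries where they do the work, as an engineer would, in place of code of your own. Each camera call takes 0.05 s, during which the arm holds its last target. There are 200 camera calls.

## Working session

There is one attempt and no reset: what is moved stays moved. The work goes in short steps, Python scripts to look and compute and a tool call to move; the robot and the scene stay as the last step left them, time stands still between calls to the robot, and variables do not carry over. Pictures are saved under pics/ and viewed, about 8 in all and at most 12, crops included, and the job is handed in when it is done.

Besides the shell and the picture viewer there is one more tool, called after ">>>" by a JSON object that holds its "api" and its "payload", one argument or row to a line. send_rows: Moves the arm, as the interface text tells. Its arguments: {"type":"object","properties":{"claw":{"type":"array"},"linear":{"type":"array"},"rot":{"type":"array"}},"required":["claw","linear","rot"]}

```bash
mkdir -p pics
cat > h.py <<'E'
import numpy as np, cv2
from workcell import arm
def grab(n):
    f=arm.grab_frame(n); return f
def save(f,name): cv2.imwrite('pics/'+name, f['pixels'][:,:,::-1])
def world(f,p):
    T=np.linalg.inv(np.array(f['camera_from_world'])); return (T@np.r_[p,1])[:3]
def proj(f,P):
    c=np.array(f['camera_from_world'])@np.r_[P,1]; u=np.array(f['mtx'])@c[:3]; return u[:2]/u[2]
def ray(f,uv,z):
    T=np.linalg.inv(np.array(f['camera_from_world'])); d=T[:3,:3]@np.linalg.inv(f['mtx'])@np.r_[uv,1]; o=T[:3,3]
    return o+d*(z-o[2])/d[2]
E
python3 - <<'E'
from h import *
ims=[]
for n in ['top','scene']:
    f=grab(n); ims.append(f['pixels'])
    for l in ['gauge_red','gauge_blue','guard_a','plate']:
        for d in arm.landmark_of(n,l):
            w=world(f,d['xyz']); print(n,l,round(d['p'],2),w.round(),proj(f,w).round())
save({'pixels':ims[0]},'t0.png'); save({'pixels':ims[1]},'s0.png')
o=arm.get_obs(); print(o['tool_pos'],o['tcp_rot'],o['time_s'],o['force'])
E
```

```text
top gauge_red 0.87 [600.  69.   1.] [231. 153.]
top gauge_red 0.73 [624. 201.  -0.] [160. 141.]
top gauge_red 0.59 [430. 198.  -4.] [162. 246.]
top gauge_blue 0.59 [ 597. -110.    7.] [328. 154.]
top guard_a 0.9 [614. 198.   2.] [161. 146.]
top plate 0.9 [424.  70.  -2.] [232. 248.]
scene gauge_red 0.79 [604.  66.   0.] [269. 187.]
scene gauge_red 0.78 [429. 201.   2.] [184. 182.]
scene gauge_red 0.6 [623. 198.   9.] [247. 153.]
scene gauge_blue 0.98 [ 602. -108.    8.] [312. 230.]
scene guard_a 0.94 [618. 193.   3.] [246. 156.]
scene plate 0.96 [428.  72.  -0.] [208. 215.]
[ 280.21745097 -586.48113787  214.56362366] [ 8.47395997e-06  8.45910340e-01 -5.33325132e-01 -1.00593550e-05] 0.5 [ 0.08307066  0.03993035 -0.40819069]
```

View pics/t0.png

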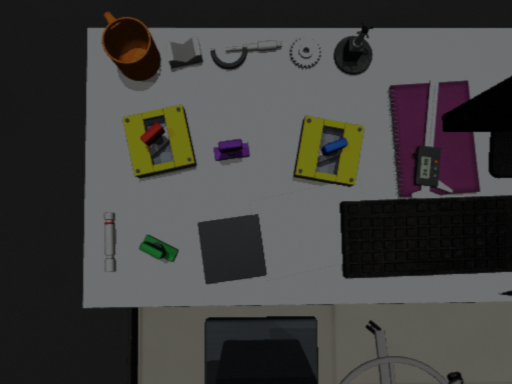

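View pics/s0.png

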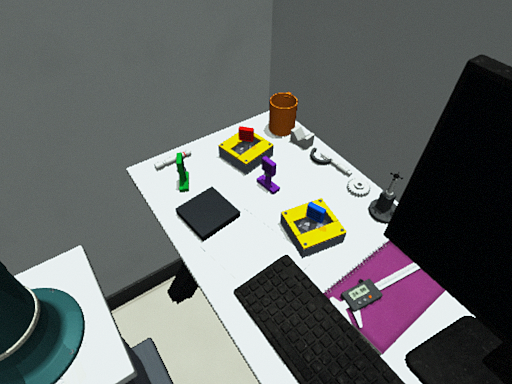

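Candidates in the top view: red grip (152,134) in guard at (160,141), purple look-alike (231,150), green look-alike (158,248) and blue in the other guard (334,146). I choose the red one and check it in a close crop, measuring yaws at the same time.

Run:
```python
from h import *
f=grab('top'); im=f['pixels']; save(f,'t1.png')
c=cv2.resize(im[95:185,110:210],None,fx=7,fy=6.6,interpolation=cv2.INTER_CUBIC)
cv2.imwrite('pics/c1.png',c[:,:,::-1])
h=cv2.cvtColor(im,cv2.COLOR_RGB2HSV)
m=((h[...,0]<8)|(h[...,0]>172))&(h[...,1]>150)&(h[...,2]>60)
n,l,s,ce=cv2.connectedComponentsWithStats(m.astype('uint8'))
for i in range(1,n):
    if s[i,4]>60 and abs(ce[i]-[152,134]).max()<15:
        ys,xs=np.where((l==i)&(im[...,0]>0)); 
        W=np.array([ray(f,(x,y),94)[:2] for x,y in zip(xs,ys)]).astype('float32')
        print(ce[i],s[i],W.mean(0),cv2.minAreaRect(W), im[l==i].mean(0))
for lab,z in [('guard_a',42),('plate',24)]:
    for d in arm.regions_of('top',lab):
        ys,xs=np.where(d['region']); 
        W=np.array([ray(f,(x,y),z)[:2] for x,y in zip(xs,ys)]).astype('float32'); print(lab,d['p'],cv2.minAreaRect(W))
m=((h[...,0]>22)&(h[...,0]<35)&(h[...,1]>150)&(h[...,2]>100)); m[:,230:]=0
ys,xs=np.where(m); W=np.array([ray(f,(x,y),42)[:2] for x,y in zip(xs,ys)]).astype('float32'); print('yellow',cv2.minAreaRect(W))
```

```text
[150.86781609 131.81609195] [141 122  21  21 174] [622.1689  199.23276] ((622.2904663085938, 199.40647888183594), (13.024480819702148, 37.41560363769531), 44.58904266357422) [100.96551724  21.43103448  18.52873563]
guard_a 0.57 ((615.4542846679688, 195.88986206054688), (115.28707885742188, 111.91887664794922), 12.0525484085083)
plate 0.62 ((425.462646484375, 69.0663070678711), (110.17523193359375, 109.9902114868164), 7.093658447265625)
yellow ((618.8529052734375, 197.41477966308594), (106.36671447753906, 105.61614227294922), 12.138517379760742)
```

View pics/c1.png

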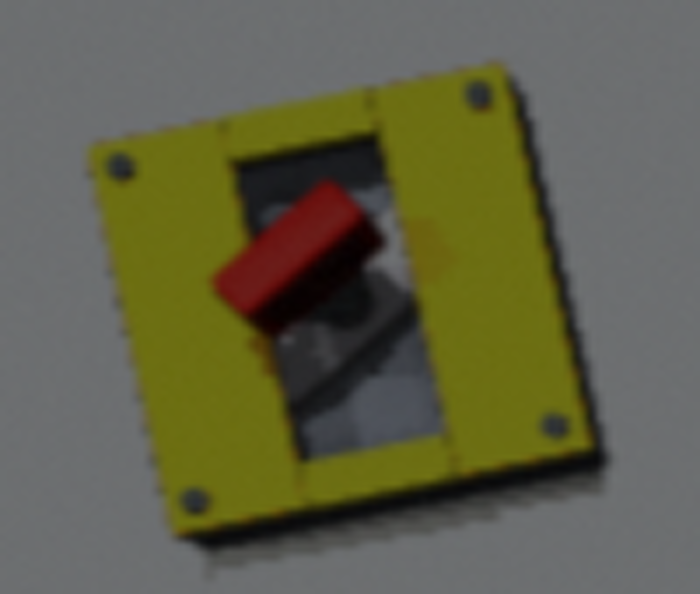

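The crop shows the red grip in the guard, with its long axis at world yaw about -45°. The slot axis is at about +12°, with slot ends near crop (305,145) and (372,450). Foot and slot are therefore about 58° apart. The guard centre is about (618,197), the red gauge (622,199) and the plate (426,70). I now move over it.

>>> {"api": "send_rows", "payload": {
  "claw": [1,1,1,1,1,1,1,1,1,1,1,1],
  "linear": [
    [-3.1,-3.6,0],
    [-3.1,-3.6,0],
    [-3.1,-3.6,0],
    [-3.1,-3.6,0],
    [-3.1,-3.6,0],
    [-3.1,-3.6,0],
    [-3.1,-3.6,0],
    [-3.1,-3.6,0],
    [-3.1,-3.6,0],
    [-3.1,-3.6,0],
    [-3.1,-3.6,0],
    [-3.1,-3.6,0]
  ],
  "rot": [
    [0,0,0],
    [0,0,0],
    [0,0,0],
    [0,0,0],
    [0,0,0],
    [0,0,0],
    [0,0,0],
    [0,0,0],
    [0,0,0],
    [0,0,0],
    [0,0,0],
    [0,0,0]
  ]
}}

```text
time_s: 1.85
tool_pos: [517.3, -55.3, 214.6]
tcp_rot: [0.002, 0.841, -0.54, 0.004]
force: [1.2, -0.4, -0.8]
grip_width: 1.002
```

>>> {"api": "send_rows", "payload": {
  "claw": [1,1,1,1,1,1,1,1,1,1,1,1],
  "linear": [
    [0,0,0],
    [0,0,0],
    [0,0,0],
    [0,0,0],
    [0,0,0],
    [0,0,0],
    [0,0,0],
    [0,0,0],
    [0,0,0],
    [0,0,0],
    [0,0,0],
    [0,0,0]
  ],
  "rot": [
    [0,0,-0.149],
    [0,0,-0.149],
    [0,0,-0.149],
    [0,0,-0.149],
    [0,0,-0.149],
    [0,0,-0.149],
    [0,0,-0.149],
    [0,0,-0.149],
    [0,0,-0.149],
    [0,0,-0.149],
    [0,0,-0.149],
    [0,0,-0.149]
  ]
}}

```text
time_s: 3.05
tool_pos: [520.9, -43.9, 216.9]
tcp_rot: [0.005, 0.946, 0.326, 0.004]
force: [-0.2, -0.4, -0.2]
grip_width: 1.0
```

```bash
cat >> h.py <<'E'
from scipy.spatial.transform import Rotation as R
def to(P,yaw=None):
    o=arm.get_obs(); q=np.array(o['tcp_rot']); r=R.from_quat(q[[1,2,3,0]]); M=r.as_matrix()
    y=np.degrees(np.arctan2(M[1,0],M[0,0])); print('t',round(o['time_s'],2),'pos',np.round(o['tool_pos'],1),'yaw',y.round(2),'tilt',np.degrees(np.arccos(-M[2,2])).round(2),'w',round(o['grip_width'],3),'F',np.round(o['force'],1),'q',np.round(o['q'],2))
    print('shift cm',(M.T@(np.array(P)-o['tool_pos'])/10).round(2))
    if yaw is not None:
        D=R.from_matrix(np.array([[np.cos(a:=np.radians(yaw)),np.sin(a),0],[np.sin(a),-np.cos(a),0],[0,0,-1]]).T.T)
        print('rotvec',(r.inv()*D).as_rotvec().round(3))
E
python3 -c "
from h import *
to([622,199,190],44.6)"
```

```text
t 3.05 pos [520.9 -43.9 216.9] yaw 38.0 tilt 0.72 w 1.0 F [-0.2 -0.4 -0.2] q [ 0.54  0.32 -0.62  1.89  0.23  1.    0.48]
shift cm [ 22.9  -12.95   2.64]
rotvec [ 0.012 -0.004 -0.115]
```

>>> {"api": "send_rows", "payload": {
  "claw": [1,1,1,1,1,1,1],
  "linear": [
    [3.8,-2.1,0.4],
    [3.8,-2.1,0.4],
    [3.8,-2.1,0.4],
    [3.8,-2.1,0.4],
    [3.8,-2.1,0.4],
    [3.8,-2.0,0.4],
    [0,0,0]
  ],
  "rot": [
    [0.002,0,-0.02],
    [0.002,0,-0.02],
    [0.002,0,-0.02],
    [0.002,0,-0.02],
    [0.002,0,-0.02],
    [0.002,0,-0.015],
    [0,0,0]
  ]
}}

```text
time_s: 3.75
tool_pos: [616.6, 202.5, 191.5]
tcp_rot: [0.0, 0.926, 0.377, 0.002]
force: [-0.2, 1.5, 0.0]
grip_width: 0.999
```

Run:
```python
from h import *
f=grab('wrist'); save(f,'w1.png')
to([622,199,160],44.6)
print(proj(f,[622,199,94]))
for l in ['gauge_red','guard_a']:
    for d in arm.landmark_of('wrist',l): print(l,round(d['p'],2),world(f,d['xyz']).round(1),proj(f,world(f,d['xyz'])).round())
```

```text
t 3.8 pos [616.7 199.2 191.5] yaw 44.19 tilt 0.26 w 1.001 F [ 0.6 -1.7 -0.2] q [ 0.08  0.58 -0.63  1.6   0.38  1.09  0.12]
shift cm [0.37 0.37 3.15]
rotvec [ 0.004 -0.002 -0.007]
[255.89327011 194.94389195]
gauge_red 0.94 [620.9 199.6   2.4] [255. 173.]
gauge_red 0.83 [430.4 197.9   6. ] [126.  53.]
gauge_red 0.78 [601.2  67.4  -0.8] [170. 236.]
guard_a 0.97 [619.2 198.6   4.7] [253. 173.]
```

View pics/w1.png

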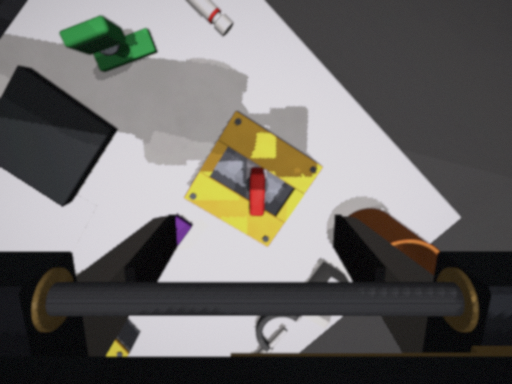

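The wrist view shows the red wing at (257,190), upright in the picture and so square between the jaws, in the yellow guard. I refine its position and yaw from this view.

Run:
```python
from h import *
f=grab('wrist'); im=f['pixels']
h=cv2.cvtColor(im,cv2.COLOR_RGB2HSV)
m=((h[...,0]<6)|(h[...,0]>174))&(h[...,1]>150)&(h[...,2]>60)
m[:150]=0;m[230:]=0;m[:,:220]=0;m[:,300:]=0
vs=im[m].astype(float).sum(1); print(np.percentile(vs,[5,25,50,75,95]))
for k in (m, m&(im.astype(float).sum(2)>np.percentile(vs,50)*0.9)):
    ys,xs=np.where(k); W=np.array([ray(f,(x,y),94)[:2] for x,y in zip(xs,ys)]).astype('float32'); print(cv2.minAreaRect(W))
y=((h[...,0]>18)&(h[...,0]<35)&(h[...,1]>120)&(h[...,2]>60)); y[:100]=0;y[250:]=0;y[:,:185]=0;y[:,325:]=0
ys,xs=np.where(y); W=np.array([ray(f,(a,b),42)[:2] for a,b in zip(xs,ys)]).astype('float32'); print('yellow',cv2.minAreaRect(W))
to([621.5,199,160],44.6)
```

```text
[115.65 197.   250.   321.   340.  ]
((620.6212768554688, 201.93643188476562), (13.438238143920898, 42.139747619628906), 44.64448165893555)
((622.6914672851562, 200.2623748779297), (11.993358612060547, 36.932430267333984), 42.77119445800781)
yellow ((619.5635986328125, 196.98829650878906), (106.61614990234375, 106.37271881103516), 11.987640380859375)
t 3.95 pos [617.3 193.5 191.9] yaw 43.8 tilt 0.41 w 1.0 F [-0.  -0.1 -0.2] q [ 0.08  0.57 -0.63  1.6   0.38  1.09  0.12]
shift cm [ 0.69 -0.13  3.19]
rotvec [ 0.007  0.    -0.014]
```

>>> {"api": "send_rows", "payload": {
  "claw": [1,1,1,1,1],
  "linear": [
    [0.75,-0.1,2.0],
    [0,0,2.5],
    [0,0,2.5],
    [0,0,1],
    [0,0,0]
  ],
  "rot": [
    [0.007,0,-0.01],
    [0,0,0],
    [0,0,0],
    [0,0,0],
    [0,0,0]
  ]
}}

```text
time_s: 4.45
tool_pos: [625.4, 187.6, 113.1]
tcp_rot: [0.004, 0.929, 0.371, 0.002]
force: [-0.7, -0.2, 0.8]
grip_width: 1.001
```

Run:
```python
from h import *
f=grab('wrist'); save(f,'w2.png')
to([622,199.5,60],44.5)
```

```text
t 4.5 pos [625.9 187.6 113.8] yaw 43.55 tilt 0.51 w 0.998 F [-0.9 -0.4  1.1] q [ 0.06  0.67 -0.59  1.65  0.44  0.96  0.08]
shift cm [ 0.53 -1.18  5.37]
rotvec [ 0.009 -0.001 -0.017]
```

View pics/w2.png

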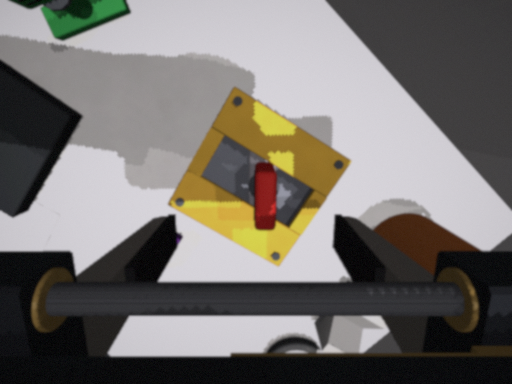

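The wing is at (265,195), between the jaws but offset along its length. The arm drifted about 12 mm sideways, so I correct that before descending.

>>> {"api": "send_rows", "payload": {
  "claw": [1,1,1],
  "linear": [
    [0.5,-1.2,0.5],
    [0,0,0],
    [0,0,0]
  ],
  "rot": [
    [0.009,0,-0.015],
    [0,0,0],
    [0,0,0]
  ]
}}

```text
time_s: 4.8
tool_pos: [622.7, 200.7, 111.9]
tcp_rot: [-0.0, 0.926, 0.378, 0.003]
force: [0.3, 0.0, 0.1]
grip_width: 0.996
```

Run:
```python
from h import *
to([622,199.5,60],44.5)
```

```text
t 4.8 pos [622.7 200.7 111.9] yaw 44.4 tilt 0.35 w 0.996 F [0.3 0.  0.1] q [ 0.05  0.67 -0.59  1.64  0.44  0.96  0.08]
shift cm [-0.16  0.03  5.19]
rotvec [ 0.001 -0.006 -0.002]
```

>>> {"api": "send_rows", "payload": {
  "claw": [1,1,1,1],
  "linear": [
    [-0.1,0,1.3],
    [0,0,1.3],
    [0,0,1.3],
    [0,0,0]
  ],
  "rot": [
    [0,-0.005,0],
    [0,0,0],
    [0,0,0],
    [0,0,0]
  ]
}}

```text
time_s: 5.2
tool_pos: [622.2, 200.4, 70.3]
tcp_rot: [0.001, 0.926, 0.378, 0.001]
force: [0.1, -0.1, -0.2]
grip_width: 0.999
```

Run:
```python
from h import *
to([622,199.5,60],44.5)
```

```text
t 5.2 pos [622.2 200.4  70.3] yaw 44.44 tilt 0.15 w 0.999 F [ 0.1 -0.1 -0.2] q [ 0.03  0.72 -0.56  1.66  0.47  0.89  0.05]
shift cm [-0.07  0.05  1.03]
rotvec [ 0.002 -0.001 -0.001]
```

>>> {"api": "send_rows", "payload": {
  "claw": [1,1,-1,-1,-1,-1,-1,-1,-1,-1],
  "linear": [
    [-0.05,0.05,1.0],
    [0,0,0],
    [0,0,0],
    [0,0,0],
    [0,0,0],
    [0,0,0],
    [0,0,0],
    [0,0,0],
    [0,0,0],
    [0,0,0]
  ],
  "rot": [
    [0,0,0],
    [0,0,0],
    [0,0,0],
    [0,0,0],
    [0,0,0],
    [0,0,0],
    [0,0,0],
    [0,0,0],
    [0,0,0],
    [0,0,0]
  ]
}}

```text
time_s: 6.2
tool_pos: [622.8, 199.8, 59.9]
tcp_rot: [0.001, 0.926, 0.378, 0.002]
force: [0.1, 0.3, 0.1]
grip_width: 0.328
```

Run:
```python
from h import *
to([622,199.5,60],102)
```

```text
t 6.2 pos [622.8 199.8  59.9] yaw 44.43 tilt 0.21 w 0.328 F [0.1 0.3 0.1] q [ 0.03  0.73 -0.56  1.67  0.48  0.88  0.05]
shift cm [-0.08 -0.04 -0.01]
rotvec [ 4.000e-03 -1.000e-03 -1.005e+00]
```

Still closing (target about 0.15).

>>> {"api": "send_rows", "payload": {
  "claw": [-1,-1,-1,-1,-1],
  "linear": [
    [0,0,0],
    [0,0,0],
    [0,0,0],
    [0,0,0],
    [0,0,0]
  ],
  "rot": [
    [0,0,0],
    [0,0,0],
    [0,0,0],
    [0,0,0],
    [0,0,0]
  ]
}}

```text
time_s: 6.7
tool_pos: [622.8, 199.9, 60.0]
tcp_rot: [0.001, 0.926, 0.378, 0.002]
force: [-0.1, 0.5, 0.5]
grip_width: 0.151
```

Run:
```python
from h import *
to([622,199.5,60],102)
```

```text
t 6.7 pos [622.8 199.9  60. ] yaw 44.43 tilt 0.21 w 0.151 F [-0.1  0.5  0.5] q [ 0.03  0.73 -0.56  1.67  0.48  0.88  0.05]
shift cm [-0.09 -0.03 -0.  ]
rotvec [ 4.000e-03 -1.000e-03 -1.005e+00]
```

Gripped at 13.9 mm. I turn it gently on the spot.

>>> {"api": "send_rows", "payload": {
  "claw": [-1,-1,-1,-1,-1,-1],
  "linear": [
    [0,0,0],
    [0,0,0],
    [0,0,0],
    [0,0,0],
    [0,0,0],
    [0,0,0]
  ],
  "rot": [
    [0,0,-0.08],
    [0,0,-0.08],
    [0,0,-0.08],
    [0,0,-0.08],
    [0,0,-0.08],
    [0,0,-0.08]
  ]
}}

```text
time_s: 7.3
tool_pos: [622.0, 200.2, 59.9]
tcp_rot: [0.001, 0.804, 0.595, 0.001]
force: [-0.2, 0.1, -0.5]
grip_width: 0.15
```

Run:
```python
from h import *
to([621,198.5,60],102)
```

```text
t 7.3 pos [622.  200.2  59.9] yaw 73.0 tilt 0.15 w 0.15 F [-0.2  0.1 -0.5] q [ 0.1   0.77 -0.67  1.66  0.58  0.91  0.47]
shift cm [-0.2  -0.05 -0.01]
rotvec [ 0.003  0.001 -0.506]
```

>>> {"api": "send_rows", "payload": {
  "claw": [-1,-1,-1,-1,-1,-1,-1,-1],
  "linear": [
    [0,0,0],
    [0,0,0],
    [0,0,0],
    [0,0,0],
    [0,0,0],
    [0,0,0],
    [0,0,0],
    [0,0,0]
  ],
  "rot": [
    [0,0,-0.08],
    [0,0,-0.08],
    [0,0,-0.08],
    [0,0,-0.08],
    [0,0,-0.08],
    [0,0,-0.07],
    [0,0,0],
    [0,0,0]
  ]
}}

```text
time_s: 8.1
tool_pos: [622.6, 200.4, 59.9]
tcp_rot: [0.001, 0.636, 0.771, 0.001]
force: [-0.6, 0.2, 0.6]
grip_width: 0.151
```

Run:
```python
from h import *
f=grab('top'); save(f,'t2.png'); g=grab('wrist')
a=cv2.resize(f['pixels'][95:185,110:210],(390,351),interpolation=cv2.INTER_CUBIC)
b=g['pixels'][100:280,150:360]; b=cv2.resize(b,(409,351))
cv2.imwrite('pics/c2.png',np.hstack([a,b])[:,:,::-1])
to([620,197.5,60],102)
h=cv2.cvtColor(g['pixels'],cv2.COLOR_RGB2HSV)
m=((h[...,0]<6)|(h[...,0]>174))&(h[...,1]>150)&(h[...,2]>60); m[250:]=0; m[:,:200]=0; m[:,320:]=0
ys,xs=np.where(m); W=np.array([ray(g,(x,y),94)[:2] for x,y in zip(xs,ys)]).astype('float32'); print(cv2.minAreaRect(W))
y=((h[...,0]>18)&(h[...,0]<35)&(h[...,1]>120)&(h[...,2]>60)); y[255:]=0
ys,xs=np.where(y); W=np.array([ray(g,(a,b),42)[:2] for a,b in zip(xs,ys)]).astype('float32'); print('yellow',cv2.minAreaRect(W))
```

```text
t 8.2 pos [622.6 200.4  59.9] yaw 100.97 tilt 0.18 w 0.149 F [ 0.1  0.5 -0.5] q [ 0.16  0.81 -0.77  1.66  0.67  0.95  0.9 ]
shift cm [-0.23 -0.31 -0.01]
rotvec [ 0.003  0.    -0.018]
((606.2998657226562, 196.27688598632812), (26.217876434326172, 13.660612106323242), 10.974209785461426)
yellow ((605.9568481445312, 193.88368225097656), (80.84933471679688, 107.11273956298828), 11.633708000183105)
```

View pics/c2.png

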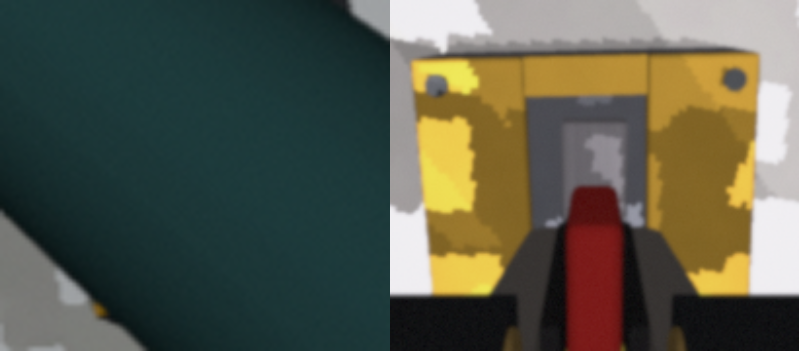

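The right half (wrist) shows the foot (562–627) lying parallel inside the slot (528–648), a few mm off centre. The left half is only the arm. I nudge to centre with a small lift.

>>> {"api": "send_rows", "payload": {
  "claw": [-1,-1,-1],
  "linear": [
    [-0.25,-0.25,-0.8],
    [0,0,0],
    [0,0,0]
  ],
  "rot": [
    [0,0,-0.015],
    [0,0,0],
    [0,0,0]
  ]
}}

```text
time_s: 8.5
tool_pos: [619.7, 196.5, 67.8]
tcp_rot: [0.001, 0.631, 0.776, 0.0]
force: [-0.3, -0.4, -3.2]
grip_width: 0.15
```

Run:
```python
from h import *
to([620,197.5,190],102)
```

```text
t 8.5 pos [619.7 196.5  67.8] yaw 101.82 tilt 0.11 w 0.15 F [-0.3 -0.4 -3.2] q [ 0.17  0.8  -0.79  1.66  0.67  0.96  0.92]
shift cm [  0.07   0.07 -12.22]
rotvec [ 0.001  0.001 -0.003]
```

>>> {"api": "send_rows", "payload": {
  "claw": [-1,-1,-1,-1,-1,-1],
  "linear": [
    [0,0,-1],
    [0,0,-1],
    [0,0,-1],
    [0,0,-1],
    [0,0,-1],
    [0,0,0]
  ],
  "rot": [
    [0,0,0],
    [0,0,0],
    [0,0,0],
    [0,0,0],
    [0,0,0],
    [0,0,0]
  ]
}}

```text
time_s: 9.1
tool_pos: [620.0, 196.9, 123.2]
tcp_rot: [0.001, 0.631, 0.776, 0.001]
force: [-0.1, 0.5, -1.8]
grip_width: 0.149
```

Run:
```python
from h import *
to([620,197.5,200],102)
```

```text
t 9.1 pos [620.  196.9 123.2] yaw 101.8 tilt 0.18 w 0.149 F [-0.1  0.5 -1.8] q [ 0.2   0.74 -0.83  1.64  0.61  1.05  0.96]
shift cm [ 0.05  0.04 -7.68]
rotvec [ 0.003  0.001 -0.003]
```

>>> {"api": "send_rows", "payload": {
  "claw": [-1,-1,-1,-1,-1,-1,-1,-1,-1,-1,-1,-1],
  "linear": [
    [0,0,-2.5],
    [0,0,-2.5],
    [0,0,-2],
    [0,0,0],
    [-1.0,-2.6,0],
    [-1.0,-2.6,0],
    [-1.0,-2.6,0],
    [-1.0,-2.6,0],
    [-1.0,-2.6,0],
    [-1.0,-2.6,0],
    [-1.0,-2.6,0],
    [0,0,0]
  ],
  "rot": [
    [0,0,0],
    [0,0,0],
    [0,0,0],
    [0,0,0],
    [0,0,0],
    [0,0,0],
    [0,0,0],
    [0,0,0],
    [0,0,0],
    [0,0,0],
    [0,0,0],
    [0,0,0]
  ]
}}

```text
time_s: 10.3
tool_pos: [443.8, 85.3, 185.5]
tcp_rot: [-0.003, 0.631, 0.776, -0.004]
force: [0.0, -0.0, -2.7]
grip_width: 0.15
```

Run:
```python
from h import *
to([426,70,120],102)
f=grab('wrist')
for d in arm.landmark_of('wrist','plate'): print(round(d['p'],2),world(f,d['xyz']).round(1))
for d in arm.regions_of('wrist','plate'):
    ys,xs=np.where(d['region']); 
    W=np.array([ray(f,(x,y),24)[:2] for x,y in zip(xs,ys)]).astype('float32'); print(d['p'],cv2.minAreaRect(W))
```

```text
t 10.3 pos [443.8  85.3 185.5] yaw 101.82 tilt 0.61 w 0.15 F [ 0.  -0.  -2.7] q [ 0.63  0.36 -1.04  2.04  0.39  0.96  1.16]
shift cm [-1.12 -1.99  6.57]
rotvec [-0.011  0.001 -0.003]
0.81 ((425.9625244140625, 68.49249267578125), (109.39400482177734, 110.39949798583984), 7.466995716094971)
```

Plate centre confirmed at (426,69); contact is expected at TCP z ≈ 80.

>>> {"api": "send_rows", "payload": {
  "claw": [-1,-1,-1,-1,-1,-1,-1],
  "linear": [
    [-1.2,-2.0,0.5],
    [0,0,0],
    [0,0,2],
    [0,0,2],
    [0,0,2],
    [0,0,0],
    [0,0,0]
  ],
  "rot": [
    [-0.01,0,0],
    [0,0,0],
    [0,0,0],
    [0,0,0],
    [0,0,0],
    [0,0,0],
    [0,0,0]
  ]
}}

```text
time_s: 11.15
tool_pos: [439.5, 79.5, 121.3]
tcp_rot: [0.0, 0.628, 0.778, 0.009]
force: [0.8, 0.2, -1.1]
grip_width: 0.149
```

Run:
```python
from h import *
to([426,69.5,80],102)
```

```text
t 11.15 pos [439.5  79.5 121.3] yaw 102.16 tilt 1.02 w 0.149 F [ 0.8  0.2 -1.1] q [ 0.57  0.44 -0.96  2.13  0.5   0.8   1.08]
shift cm [-0.73 -1.59  4.1 ]
rotvec [ 0.014 -0.011  0.003]
```

>>> {"api": "send_rows", "payload": {
  "claw": [-1,-1,-1,-1],
  "linear": [
    [-0.7,-1.5,0.5],
    [0,0,0],
    [0,0,0],
    [0,0,0]
  ],
  "rot": [
    [0.014,-0.011,0],
    [0,0,0],
    [0,0,0],
    [0,0,0]
  ]
}}

```text
time_s: 11.55
tool_pos: [427.2, 69.6, 117.8]
tcp_rot: [0.002, 0.628, 0.778, 0.001]
force: [-1.5, 0.4, -1.6]
grip_width: 0.152
```

Run:
```python
from h import *
to([426,69.5,80],102)
```

```text
t 11.55 pos [427.2  69.6 117.8] yaw 102.17 tilt 0.21 w 0.152 F [-1.5  0.4 -1.6] q [ 0.58  0.43 -0.96  2.15  0.5   0.8   1.08]
shift cm [ 0.02 -0.13  3.78]
rotvec [0.003 0.002 0.003]
```

>>> {"api": "send_rows", "payload": {
  "claw": [-1,-1,-1,-1,-1,-1],
  "linear": [
    [0,-0.1,0.8],
    [0,0,0.8],
    [0,0,0.8],
    [0,0,0.6],
    [0,0,0],
    [0,0,0]
  ],
  "rot": [
    [0,0,0],
    [0,0,0],
    [0,0,0],
    [0,0,0],
    [0,0,0],
    [0,0,0]
  ]
}}

```text
time_s: 12.15
tool_pos: [426.6, 69.2, 85.1]
tcp_rot: [0.002, 0.628, 0.778, 0.001]
force: [-0.2, 0.8, -2.1]
grip_width: 0.146
```

Run:
```python
from h import *
to([426,69.5,80],102)
```

```text
t 12.15 pos [426.6  69.2  85.1] yaw 102.14 tilt 0.22 w 0.146 F [-0.2  0.8 -2.1] q [ 0.52  0.48 -0.9   2.18  0.58  0.73  1.02]
shift cm [ 0.04 -0.06  0.51]
rotvec [0.003 0.002 0.002]
```

>>> {"api": "send_rows", "payload": {
  "claw": [-1,-1,-1,-1],
  "linear": [
    [0,0,0.2],
    [0,0,0.2],
    [0,0,0.1],
    [0,0,0]
  ],
  "rot": [
    [0.003,0.002,0],
    [0,0,0],
    [0,0,0],
    [0,0,0]
  ]
}}

```text
time_s: 12.55
tool_pos: [427.1, 69.4, 80.0]
tcp_rot: [0.0, 0.628, 0.778, 0.001]
force: [-0.2, -0.1, -2.2]
grip_width: 0.149
```

Run:
```python
from h import *
to([426,69.5,79],102)
```

```text
t 12.55 pos [427.1  69.4  80. ] yaw 102.14 tilt 0.06 w 0.149 F [-0.2 -0.1 -2.2] q [ 0.51  0.49 -0.89  2.18  0.59  0.73  1.01]
shift cm [ 0.03 -0.11  0.1 ]
rotvec [ 0.001 -0.     0.002]
```

Still carries the weight (-2 N); creep down until contact shows.

>>> {"api": "send_rows", "payload": {
  "claw": [-1,-1],
  "linear": [
    [0,0,0.12],
    [0,0,0]
  ],
  "rot": [
    [0,0,0],
    [0,0,0]
  ]
}}

```text
time_s: 12.75
tool_pos: [427.5, 69.6, 80.2]
tcp_rot: [0.001, 0.628, 0.778, 0.0]
force: [-0.0, 0.1, -2.2]
grip_width: 0.15
```

Run:
```python
from h import *
to([426,69.5,79],102)
```

```text
t 12.75 pos [427.5  69.6  80.2] yaw 102.14 tilt 0.12 w 0.15 F [-0.   0.1 -2.2] q [ 0.51  0.49 -0.89  2.18  0.59  0.73  1.01]
shift cm [ 0.02 -0.15  0.12]
rotvec [0.002 0.001 0.002]
```

>>> {"api": "send_rows", "payload": {
  "claw": [-1,-1,-1],
  "linear": [
    [0,-0.1,0.2],
    [0,0,0.2],
    [0,0,0]
  ],
  "rot": [
    [0,0,0],
    [0,0,0],
    [0,0,0]
  ]
}}

```text
time_s: 13.05
tool_pos: [428.1, 70.0, 80.5]
tcp_rot: [0.004, 0.628, 0.778, -0.001]
force: [-0.7, -0.1, -2.8]
grip_width: 0.152
```

Run:
```python
from h import *
f=grab('scene'); cv2.imwrite('pics/s3.png',cv2.resize(f['pixels'][140:270,140:320],(720,520),interpolation=cv2.INTER_CUBIC)[:,:,::-1])
to([426,69.5,79],102)
```

```text
t 13.1 pos [428.3  70.1  80.4] yaw 102.14 tilt 0.44 w 0.153 F [ 0.5  0.4 -2.4] q [ 0.5   0.49 -0.88  2.18  0.59  0.73  1.  ]
shift cm [-0.01 -0.24  0.14]
rotvec [0.004 0.006 0.002]
```

View pics/s3.png

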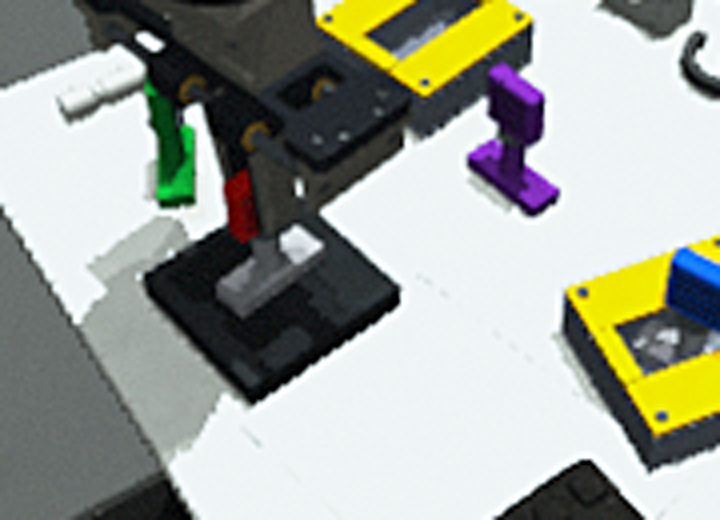

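The picture shows the gauge over the plate's middle (crop ~(270,270)), at or very near the surface. I press a little with no trailing pause, to read the contact force.

>>> {"api": "send_rows", "payload": {
  "claw": [-1,-1,-1],
  "linear": [
    [0,-0.2,0.3],
    [0,0,0.3],
    [0,0,0.3]
  ],
  "rot": [
    [0.004,0.006,0],
    [0,0,0],
    [0,0,0]
  ]
}}

```text
time_s: 13.4
tool_pos: [429.5, 70.5, 79.0]
tcp_rot: [0.005, 0.629, 0.778, -0.002]
force: [-14.8, -3.9, 48.2]
grip_width: 0.149
```

Run:
```python
from h import *
to([426,69.5,79],102)
```

```text
t 13.4 pos [429.5  70.5  79. ] yaw 102.1 tilt 0.59 w 0.149 F [-14.8  -3.9  48.2] q [ 0.5   0.49 -0.88  2.17  0.6   0.73  0.99]
shift cm [-0.03 -0.36 -0.  ]
rotvec [0.004 0.01  0.002]
```

Contact is firm (48 N). I ease off and recentre slightly.

>>> {"api": "send_rows", "payload": {
  "claw": [-1,-1,-1],
  "linear": [
    [0,-0.3,-0.4],
    [0,0,0],
    [0,0,0]
  ],
  "rot": [
    [0.004,0.01,0],
    [0,0,0],
    [0,0,0]
  ]
}}

```text
time_s: 13.7
tool_pos: [427.0, 70.0, 83.5]
tcp_rot: [0.0, 0.629, 0.778, 0.0]
force: [-0.5, -0.4, -2.9]
grip_width: 0.148
```

Run:
```python
from h import *
to([426,69.5,80],102)
```

```text
t 13.7 pos [427.   70.   83.5] yaw 102.11 tilt 0.08 w 0.148 F [-0.5 -0.4 -2.9] q [ 0.52  0.49 -0.89  2.18  0.58  0.73  1.01]
shift cm [-0.03 -0.11  0.35]
rotvec [0.001 0.    0.002]
```

>>> {"api": "send_rows", "payload": {
  "claw": [-1,-1,-1],
  "linear": [
    [0,-0.1,0.2],
    [0,0,0.15],
    [0,0,0.1]
  ],
  "rot": [
    [0,0,0],
    [0,0,0],
    [0,0,0]
  ]
}}

```text
time_s: 14.0
tool_pos: [425.5, 69.5, 79.0]
tcp_rot: [0.0, 0.629, 0.778, -0.001]
force: [-10.5, -2.0, 39.4]
grip_width: 0.152
```

Run:
```python
from h import *
to([426,69.5,80],102)
```

```text
t 14.0 pos [425.5  69.5  79. ] yaw 102.07 tilt 0.1 w 0.152 F [-10.5  -2.   39.4] q [ 0.51  0.49 -0.89  2.18  0.59  0.73  1.  ]
shift cm [-0.01  0.05 -0.1 ]
rotvec [-0.001  0.001  0.001]
```

In contact and centred at (425.5, 69.5), tilt 0.1°. I ease the pressing, then open.

>>> {"api": "send_rows", "payload": {
  "claw": [-1,1,1,1,1,1],
  "linear": [
    [0,0,0],
    [0,0,0],
    [0,0,0],
    [0,0,0],
    [0,0,0],
    [0,0,0]
  ],
  "rot": [
    [0,0,0],
    [0,0,0],
    [0,0,0],
    [0,0,0],
    [0,0,0],
    [0,0,0]
  ]
}}

```text
time_s: 14.6
tool_pos: [425.7, 69.8, 78.4]
tcp_rot: [0.0, 0.629, 0.778, -0.001]
force: [-0.6, -0.7, -0.3]
grip_width: 0.563
```

Run:
```python
from h import *
to([426,69.5,80],102)
```

```text
t 14.6 pos [425.7  69.8  78.4] yaw 102.08 tilt 0.1 w 0.563 F [-0.6 -0.7 -0.3] q [ 0.51  0.49 -0.88  2.18  0.59  0.72  1.  ]
shift cm [-0.04  0.02 -0.16]
rotvec [-0.001  0.001  0.001]
```

>>> {"api": "send_rows", "payload": {
  "claw": [1,1,1,1,1,1,1,1,1,1,1],
  "linear": [
    [0,0,0],
    [0,0,0],
    [0,0,-1],
    [0,0,-1],
    [0,0,-1],
    [0,0,-1.5],
    [0,0,-2],
    [0,0,-2],
    [0,0,-2],
    [0,0,-1],
    [0,0,0]
  ],
  "rot": [
    [0,0,0],
    [0,0,0],
    [0,0,0],
    [0,0,0],
    [0,0,0],
    [0,0,0],
    [0,0,0],
    [0,0,0],
    [0,0,0],
    [0,0,0],
    [0,0,0]
  ]
}}

```text
time_s: 15.7
tool_pos: [426.0, 70.7, 203.3]
tcp_rot: [0.002, 0.628, 0.778, -0.0]
force: [-0.2, 0.1, 0.9]
grip_width: 0.998
```

Run:
```python
from h import *
to([426,69.5,200],102)
f=grab('scene')
for d in arm.landmark_of('scene','gauge_red'): print(round(d['p'],2),world(f,d['xyz']).round(1))
g=grab('wrist')
for d in arm.landmark_of('wrist','gauge_red'): print('w',round(d['p'],2),world(g,d['xyz']).round(1))
a=cv2.resize(f['pixels'][130:270,140:350],(399,266)); b=cv2.resize(g['pixels'],(399,266))
cv2.imwrite('pics/e.png',np.hstack([a,b])[:,:,::-1])
```

```text
t 15.7 pos [426.   70.7 203.3] yaw 102.17 tilt 0.19 w 0.998 F [-0.2  0.1  0.9] q [ 0.74  0.29 -1.1   2.07  0.32  0.96  1.25]
shift cm [-0.12 -0.03  0.33]
rotvec [0.001 0.003 0.003]
0.86 [ 6.011e+02  6.910e+01 -3.000e-01]
0.75 [425.6 204.    1.3]
0.67 [422.3  68.6  26.7]
w 0.94 [422.9  68.5  23.9]
w 0.92 [427.4 197.7   3.6]
```

View pics/e.png

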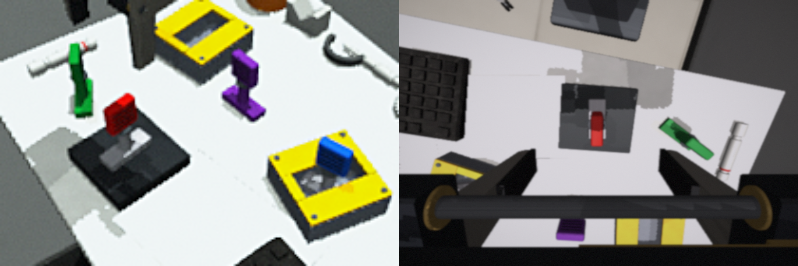

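The red gauge stands upright on the plate's middle (left half, about (122,145)). Guard_a is empty, and the blue, purple and green gauges have not moved. I hand in.

```bash
python3 -c "
from workcell import arm
print(arm.finish_job())"
```

```text
the job is handed in; nothing more can be done
None
```

The red-grip gauge is out of its guard box and stands upright on the middle of the granite plate, and the job is handed in. I gripped it across the wing, turned it about 57° on the spot to line up with the slot, and lifted it straight out. After touchdown I lowered it fully before letting go.

**Position:** the last readings put the gauge at about (422–423, 68.5, 24–27) mm, with the plate centre at (426, 69). That is about 3–4 mm off centre, within the network's accuracy of about 4 mm.

**Other objects:** the last pictures show the blue, green and purple gauges where they stood, and the gripper clear and fully open. The clock read about 16 s of the 45 s allowed.

**What went less well:**
- Small downward steps did not register at first, so my first touchdown pressed the gauge on the plate at about 48 N with a 0.6° tilt. I raised it, recentred it and set it down again at about 39 N before releasing.
- The 48 N is above the 40 N limit for the arm or gripper body, but the contact was through the gauge held in the fingers. The wrist force stayed well under 120 N in every reading.

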